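# Unstack the finished prints onto their finishing mats

### The arm

A 6-joint arm with a two-finger parallel gripper is mounted at the origin on the work surface. World frame = base frame: x ahead of the robot, y to its left, z up, the work surface at z = 0. Lengths are in m, angles in rad, forces in N, time in s.
With the tool pointing down it reaches from about 0.375 to 0.925 m from the base axis. Payload 5.7 kg.
Tool frame: the origin (TCP) lies midway between the tips of the shut fingers; the grasp point (between the pads) lies 19 mm behind it; z points along the fingers, y is the line along which they close (so a half turn about z gives the same grasp; the last joint's range is limited). The gripper opens to 88 mm and grips with 3 to 60 N. Pads are 20 mm wide; open, the fingers measure 115 mm over their backs; the gripper's body (75 mm by 178 mm) begins 61 mm behind the grasp point.
Start: joints at [1.025, 0.359, 1.51, -0, 1.272, -0.115], TCP at [0.251, 0.545, 0.223] pointing down, gripper open.
Joint ranges: [-2.97, 2.97], [-1.01, 2.36], [0.21, 2.38], [-0.96, 4.11], [0.2, 2.71], [-2.98, 2.98]. Speed limits (rad/s): [2.39, 2.39, 3.14, 3.14, 3.14, 3.14].

### API

Orientations are given as a unit quaternion [x, y, z, w].
In Python, from bench import move_ptp, servo_line, goto_joints, move_gripper, sleep, inverse_kinematics, capture, PlanningError, close_job, spot_in, silhouettes, current_clock, current_joint_pos, current_qvel, current_joint_torque, current_position, current_orientation, current_force, current_torque, current_finger_gap, current_grip_force gives the robot as it stands. Calls block until the motion is done:
- move_ptp(position, orientation): joint-space move of the TCP to a pose.
- servo_line(position, orientation=None, rate=0.15, contact_N=None): straight line of the TCP; orientation=None keeps the orientation; rate is the mean speed in m/s. With contact_N (N) it stops when the force on the tool has changed by that much, and returns True; else False.
- goto_joints(angles): joint-space move.
- move_gripper(opening): finger opening in m; the grip force is fixed at half the most; returns when the fingers have stopped.
- sleep(seconds).
- inverse_kinematics(position, orientation): joint angles nearest the present ones, or None.
- capture(name): name is "scene" or "top" or "wrist"; returns a dict with "image" (420x560x3 uint8, blue, green, red), "range_z" (420x560 float32, m along the optical axis (not along the pixel's ray), 0 where there is no reading), "intrinsics" (3x3 intrinsics, pixels), "k1" (the pictures are not rectified: a ray, as slopes to the right and down, at radius r is drawn at 1 + k1 r^2 times it, then the intrinsics apply), "R" (3x3) and "t" (3): a world point X has camera coordinates R X + t. Camera axes: x right, y down, z forward; pixel columns grow to the right and rows downward; lengths in m; the calibration is good to about 2 mm. A picture is of the moment at which its call begins.
A pose or a line that the arm cannot do raises PlanningError and nothing moves.
- close_job(): hands the job in; it is judged then, once.
Trained networks look in the newest picture that a camera, given by its name, has taken for a name from the list of things; names that differ only in an ending like _2 or _b are one class to them, and where a whole thing is asked for, a point or a joint stands for the part that bears it (a point fixed in the world has none). Each returns a list of dicts, best first, with "conf" (0 to 1); they miss things now and then, are a little off and sometimes report something else, mostly with a low value. They report only what shows in the picture. A call takes as long as a camera call. They do not tell look-alikes from the thing itself.
- spot_in(camera, query): "xy" ([column, row] in pixels, amid what is visible of it).
- silhouettes(camera, query): "region" (420x560 bool, what is visible of it) and "xy" ([column, row] in pixels, amid what is visible of it).
Readings, each from a call of its own:
- current_clock(): time.
- current_joint_pos(): joint angles.
- current_qvel(): joint speeds.
- current_joint_torque(): joint torques, N m.
- current_position(): TCP position.
- current_orientation(): TCP orientation.
- current_force(): force on the tool from outside, world axes, zero at the start.
- current_torque(): the same for the moment, N m.
- current_finger_gap(): finger opening in m.
- current_grip_force(): force on a finger pad.
Only numpy, scipy, OpenCV 4.12 (cv2) and the standard library are available. Lean on these libraries where they do the work, as an engineer would, in place of code of your own. Each camera call takes 0.05 s, during which the arm holds its last target. There are 200 camera calls.

### The job

The finished prints are stacked on the gold build plate. Take the stack apart from the top down, one print at a time, and set each on the finishing mat of its own colour (white elephant, then blue gear, orange block, green case): centred, upright and, except for the round gear, lying the same way as its mat. Put them down, do not drop or tip them, and leave the glue jar and the scraper where they are.

Things in the scene. Friction and masses are not known exactly. Their poses are not given: they have to be found in the camera images.
- elephant: White printed elephant figurine, top of the stack, standing on the gear. About 75 mm long along its x, head towards -x, 54 mm high. Flat-sided body 28 mm wide along y, 46 mm long, from 22 to 46 mm above the feet: grip it across y, at the middle. Origin between the four feet, on their undersides; z up.
- gear: Blue printed gear, a flat round disc 60 mm in diameter over the teeth, 18 mm thick, flat on the orange block under the elephant. Origin at the centre of its underside; z up.
- carriage: Orange printed block (carriage of a printer), 90 mm along x, 60 mm along y, 24 mm high, lying on the green case under the gear. Origin at the centre of its underside; z up. Grip it across y.
- case: Green printed electronics case, closed, 126 mm along x, 64 mm along y, 30 mm high, lowest of the stack, on the 4 mm thick gold build plate (180 mm square with a small tab, fixed). Origin at the centre of its underside; z up. Grip it across y.
- elephant_mat: White rectangular finishing mat, fixed, 110 mm along x, 70 mm along y, 3 mm thick, thin dark line along its edge; the place of the elephant, which may face either end, its length along the mat's x. Origin at the centre of its underside, at the bench top.
- gear_mat: Blue round finishing mat, fixed, 90 mm in diameter, 3 mm thick; the place of the gear, any yaw. Origin at the centre of its underside.
- carriage_mat: Orange rectangular finishing mat, fixed, 120 mm along x, 90 mm along y, 3 mm thick, thin dark line along its edge; the place of the orange block, its length along the mat's x, either way round. Origin at the centre of its underside.
- case_mat: Green rectangular finishing mat, fixed, 155 mm along x, 94 mm along y, 3 mm thick, thin dark line along its edge; the place of the green case, its length along the mat's x, either way round. Origin at the centre of its underside.
- jar: Bystander: amber glue jar with black lid, 52 mm in diameter, 75 mm high, standing loose on the bench. Origin at the centre of its underside.
- scraper: Bystander: scraper (spatula), 190 mm long, lying loose on the bench along its x, handle towards -x, under 35 mm high.
Things that resemble listed ones, but are neither listed nor needed, are in the scene too. Of the things that look like the elephant, the largest one is meant.

How it is judged:
By the outcome, as a careful person would: the job done as asked, in the order asked, and still so for the second after the job is handed in, with the robot touching nothing.
It also fails if it takes over 128 s, if anything falls off the work surface, if the arm or the gripper's body presses on something with over 40 N, if the wrist force passes 120 N, or if a joint passes its speed limit or range.

## Working session

There is one attempt and no reset: what is moved stays moved. The work goes in short steps, each a Python script; the robot and the scene stay as the last script left them, time stands still between calls to the robot, and variables do not carry over. Pictures are saved under pics/ and viewed, at most 14 in all, crops included, and the job is handed in when it is done.

```bash
mkdir -p pics; cat > h.py <<'E'
import numpy as np, cv2
from bench import *
def save(c,n,box=None,s=1):
    im=c["image"]
    if box: im=im[box[1]:box[3],box[0]:box[2]]
    cv2.imwrite(f"pics/{n}.png",cv2.resize(im,None,fx=s,fy=s,interpolation=cv2.INTER_CUBIC))
def slopes(c,uv):
    K=c["intrinsics"];uv=np.atleast_2d(np.asarray(uv,float))
    d=np.c_[(uv[:,0]-K[0,2])/K[0,0],(uv[:,1]-K[1,2])/K[1,1]];x=d.copy()
    for _ in range(20): x=d/(1+c["k1"]*(x**2).sum(1,keepdims=True))
    return x
def cloud(c,uv):   # by depth
    uv=np.atleast_2d(uv).astype(int);z=c["range_z"][uv[:,1],uv[:,0]]
    s=slopes(c,uv);P=np.c_[s*z[:,None],z]
    return ((P-c["t"])@c["R"])[z>0]
def onplane(c,uv,z):
    s=slopes(c,uv);d=np.c_[s,np.ones(len(s))]@c["R"];o=-c["R"].T@c["t"]
    return o+d*((z-o[2])/d[:,2])[:,None]
def mask_cloud(c,m): 
    v,u=np.nonzero(m);return cloud(c,np.c_[u,v])
def quat(yaw): # tool down; tool y axis at world angle yaw(+-)
    # R = Rz(a)*Rx(pi): tool y -> -(Rz a) y
    a=yaw-np.pi/2
    return np.array([np.cos(a/2),np.sin(a/2),0,0])
NAMES="elephant gear carriage case elephant_mat gear_mat carriage_mat case_mat jar scraper".split()
E
python3 - <<'E'
from h import *
print(current_orientation(),current_position())
for cam in("scene","top"):
    c=capture(cam);save(c,cam+"0",None,1.4)
    print(cam,-c["R"].T@c["t"],c["k1"],c["intrinsics"][0,0])
    for n in NAMES:
        for r in silhouettes(cam,n):
            m=r["region"]
            if r["conf"]<.2 or m.sum()<20: continue
            P=mask_cloud(c,m)
            if len(P)==0: print(n,'nodepth');continue
            zt=np.percentile(P[:,2],90);T=P[P[:,2]>zt-.006]
            rc=cv2.minAreaRect((T[:,:2]*1000).astype(np.float32))
            print(n,round(r["conf"],2),np.round(r["xy"]),m.sum(),"zt %.3f"%zt,np.round(P.mean(0),3),"rect",np.round(rc[0]),np.round(rc[1]),round(rc[2],1))
E
```

```text
[ 2.13717630e-01  9.76895068e-01 -8.50540455e-04 -2.78697517e-04] [0.25020841 0.54461142 0.22182052]
scene [ 1.06742843 -0.53660549  0.72743805] -0.08645055804679384 433.77913729937706
elephant 0.83 [218. 328.] 315 zt 0.038 [ 0.656 -0.284  0.028] rect [ 656. -281.] [41. 19.] 84.0
elephant 0.76 [267. 249.] 688 zt 0.128 [ 0.639 -0.132  0.108] rect [ 640. -133.] [60. 36.] 5.4
elephant 0.48 [228. 245.] 238 zt 0.038 [ 0.496 -0.129  0.026] rect [ 491. -127.] [26. 42.] 53.9
gear 0.31 [165. 363.] 1203 zt 0.076 [ 0.664 -0.41   0.056] rect [ 655. -406.] [45. 46.] 43.4
carriage 0.63 [277. 277.] 635 zt 0.060 [ 0.667 -0.137  0.053] rect [ 648. -127.] [89. 62.] 7.5
carriage 0.33 [344. 231.] 1409 zt 0.005 [0.664 0.107 0.004] rect [660. 111.] [ 99. 126.] 82.8
case 0.87 [284. 292.] 849 zt 0.035 [ 0.675 -0.139  0.025] rect [ 648. -125.] [125.  65.] 6.0
case 0.2 [257. 223.] 683 zt 0.006 [ 0.48  -0.01   0.004] rect [479.  -9.] [82. 90.] 45.2
elephant_mat 0.85 [151. 281.] 1249 zt 0.005 [ 0.452 -0.301  0.003] rect [ 448. -299.] [ 71. 114.] 66.8
gear_mat 0.55 [259. 222.] 712 zt 0.005 [ 0.482 -0.011  0.004]
[... 1203 characters left out ...]
] rect [ 645. -123.] [123.  63.] 5.6
case 0.6 [401. 251.] 1196 zt 0.007 [ 0.446 -0.299  0.004] rect [ 447. -299.] [ 70. 110.] 66.4
elephant_mat 0.7 [401. 248.] 1183 zt 0.007 [ 0.447 -0.299  0.004] rect [ 447. -299.] [ 70. 111.] 67.2
gear_mat 0.89 [285. 234.] 1020 zt 0.007 [ 0.479 -0.01   0.004] rect [479. -10.] [86. 86.] 89.6
carriage_mat 0.89 [235. 164.] 1673 zt 0.007 [0.659 0.11  0.004] rect [660. 111.] [ 93. 122.] 84.5
case_mat 0.56 [169. 258.] 2343 zt 0.007 [0.424 0.281 0.005] rect [424. 283.] [156.  97.] 12.0
jar 0.77 [443. 168.] 465 zt 0.077 [ 0.648 -0.397  0.062] rect [ 650. -404.] [45. 40.] 69.5
scraper 0.82 [115. 167.] 1059 zt 0.020 [0.653 0.41  0.008] rect [654. 336.] [16. 93.] 1.1
```

View pics/scene0.png

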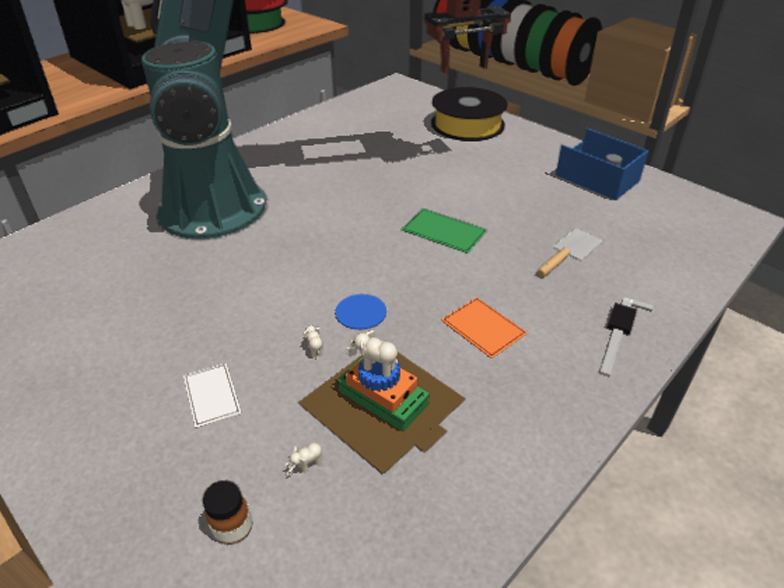

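View pics/top0.png

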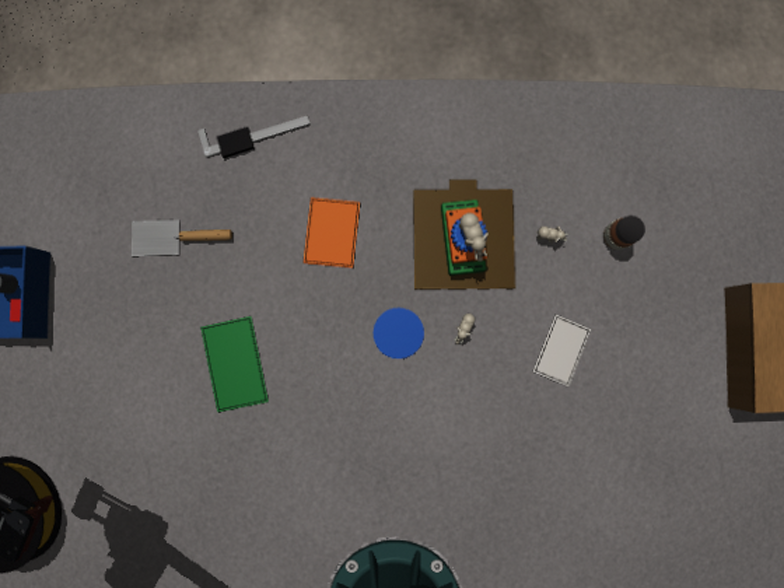

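```bash
python3 - <<'E'
from h import *
c=capture("scene");save(c,"crop",(190,190,350,330),5)
E
```

```text
(no output)
```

View pics/crop.png

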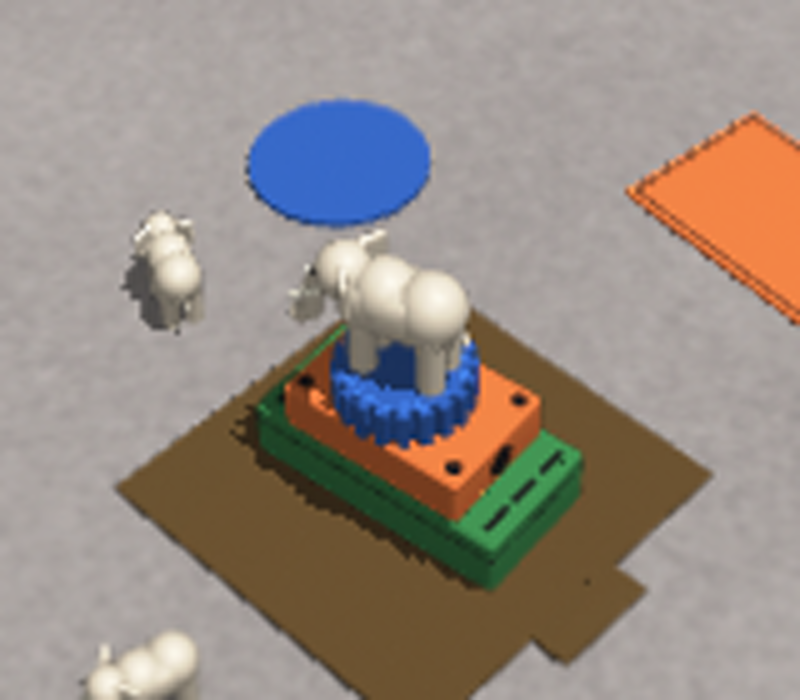

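The things that could be taken for the elephant (native scene pixels) are the one on the stack at (267,249), a small one at (228,245) and another small one at (218,328). I choose (267,249): the crop shows it is the largest and stands on the gear. Both fixed views agree on the heights: tops at 0.129, 0.078, 0.060 and 0.036 m, mats about 3–6 mm. Next I view the stack with the wrist camera.

```bash
cat >> h.py <<'E'
def look(cam,n,near=None,band=.006,verbose=True):
    c=capture(cam);out=[]
    for r in silhouettes(cam,n):
        m=cv2.erode(r["region"].astype(np.uint8),np.ones((3,3)))>0
        if r["conf"]<.2 or m.sum()<30: continue
        P=mask_cloud(c,m)
        if len(P)<20: continue
        zt=np.percentile(P[:,2],90);T=P[abs(P[:,2]-zt)<band]
        rc=cv2.minAreaRect((T[:,:2]*1000).astype(np.float32))
        w,h=rc[1];a=rc[2] if w>h else rc[2]+90
        a=(a+90)%180-90
        d=0 if near is None else np.hypot(*(np.array(rc[0])/1000-near))
        if d>.06: continue
        o=dict(xy=np.array(rc[0])/1000,size=(max(w,h),min(w,h)),yaw=a,zt=zt,conf=r["conf"],P=P,m=m,pix=r["xy"]);out.append(o)
        if verbose: print(cam,n,round(o["conf"],2),np.round(o["pix"]),"c",np.round(rc[0],1),"size",np.round(o["size"],1),"yaw %.1f zt %.4f"%(a,zt),flush=True)
    return c,out
E
python3 - <<'E'
from h import *
S=np.array([.643,-.128])
for k,(dx,dy,z) in enumerate([(-.05,0,.33),(-.02,.05,.33)]):
    move_ptp([S[0]+dx,S[1]+dy,z],quat(np.radians(95.6)))
    c,_=look("wrist","elephant",S);save(c,f"w{k}",None,1.4);print(-c["R"].T@c["t"],np.round(c["R"],2).tolist())
    for n in("gear","carriage","case"): look("wrist",n,S)
print(current_clock(),current_position(),current_joint_pos())
E
```

```text
wrist elephant 0.8 [283. 149.] c [ 638.8 -131.1] size [59.2 33.2] yaw 9.6 zt 0.1280
[ 0.67152486 -0.11955062  0.49191541] [[0.1, -1.0, -0.0], [-0.95, -0.1, 0.29], [-0.29, -0.03, -0.96]]
wrist gear 0.7 [269. 144.] c [ 645.7 -127.3] size [56.3 39.8] yaw -69.9 zt 0.0772
wrist carriage 0.66 [270. 122.] c [ 645.9 -125.3] size [87.1 57.1] yaw 6.8 zt 0.0590
wrist case 0.76 [273. 101.] c [ 646.1 -122.8] size [124.3  61.8] yaw 5.9 zt 0.0353
wrist elephant 0.9 [320. 178.] c [ 638.9 -130.5] size [57.9 31.4] yaw 8.8 zt 0.1282
wrist elephant 0.63 [299. 128.] c [ 646.6 -121.8] size [122.7  59. ] yaw 6.0 zt 0.0351
[ 0.70187102 -0.06931278  0.49180507] [[0.1, -0.99, 0.0], [-0.95, -0.1, 0.29], [-0.29, -0.03, -0.96]]
wrist gear 0.94 [303. 167.] c [ 649.6 -124.3] size [55.6 48.3] yaw -57.4 zt 0.0771
wrist carriage 0.97 [300. 140.] c [ 646.7 -123.4] size [88.3 54. ] yaw 6.3 zt 0.0591
wrist case 0.75 [301. 129.] c [ 646.1 -121.7] size [124.5  60.5] yaw 5.8 zt 0.0351
4.9833 [ 0.62271912 -0.07864887  0.33012967] [-2.35566803e-01  3.27162434e-01  1.29359093e+00 -9.91003463e-05
  1.52073556e+00  1.23842883e+00]
```

View pics/w0.png

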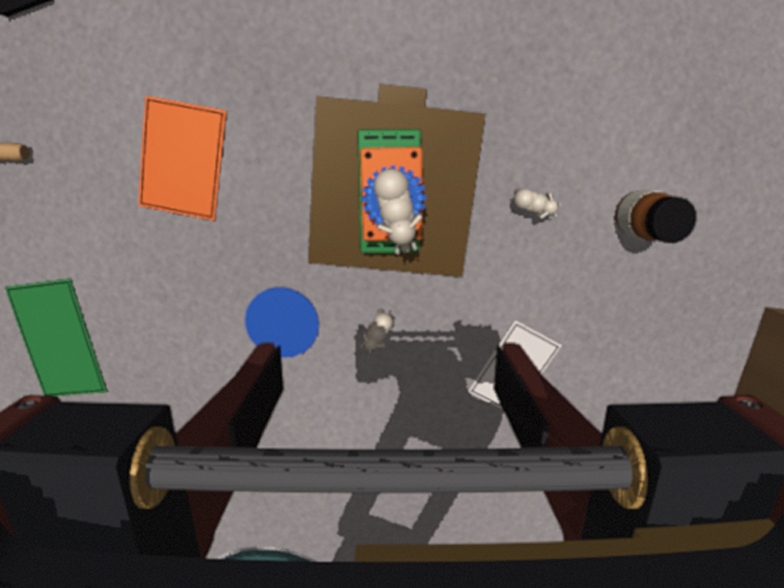

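The wrist view shows the stack at about (395,190) of the enlarged picture. The elephant is yawed more than the blocks and its head points to the robot. I fuse the views to get its body axis.

```bash
cat > ele.py <<'E'
from h import *
def fuse(cams,n,near):
    L=[]
    for cam in cams:
        _,o=look(cam,n,near,verbose=False)
        o=[q for q in o if q["zt"]>.1] if n=="elephant" and near[0]>.6 else o
        if o:
            L.append(o[0]["P"])
    return L
if __name__=="__main__":
    S=np.array([.639,-.131])
    for L,nm in((l,str(i)) for i,l in enumerate(fuse(["wrist","top","scene"],"elephant",S))):
        B=L[(L[:,2]>.106)&(L[:,2]<.135)][:,:2]*1000
        u,s,vt=np.linalg.svd(B-B.mean(0),full_matrices=False);a=vt[0]*np.sign(vt[0,0]);n=np.array([-a[1],a[0]])
        x=B@a;y=B@n
        print(nm,len(B),"yaw",np.degrees(np.arctan2(a[1],a[0])).round(1),"x rng",np.percentile(x,[1,50,99]).round(1))
        edges=np.arange(x.min(),x.max(),6)
        for e in edges:
            k=(x>=e)&(x<e+6)
            if k.sum()>4:
                Q=L[(L[:,2]>.106)&(L[:,2]<.135)][k]
                print("  %.0f y %.1f..%.1f mid %.1f ztop %.3f"%(e+3,y[k].min(),y[k].max(),(y[k].min()+y[k].max())/2,Q[:,2].max()))
E
python3 ele.py
```

```text
0 956 yaw 20.3 x rng [526.8 556.7 585.7]
  523 y -339.8..-335.0 mid -337.4 ztop 0.123
  529 y -349.2..-334.2 mid -341.7 ztop 0.129
  535 y -351.7..-333.0 mid -342.3 ztop 0.132
  541 y -356.7..-328.2 mid -342.5 ztop 0.130
  547 y -358.1..-325.3 mid -341.7 ztop 0.128
  553 y -354.8..-330.0 mid -342.4 ztop 0.129
  559 y -353.7..-329.7 mid -341.7 ztop 0.128
  565 y -353.5..-330.3 mid -341.9 ztop 0.126
  571 y -354.1..-330.6 mid -342.4 ztop 0.129
  577 y -353.9..-330.8 mid -342.4 ztop 0.128
  583 y -352.4..-331.8 mid -342.1 ztop 0.127
  589 y -346.7..-340.3 mid -343.5 ztop 0.120
1 245 yaw 29.6 x rng [456.1 481.5 507.9]
  457 y -432.0..-415.1 mid -423.6 ztop 0.122
  463 y -431.8..-414.1 mid -423.0 ztop 0.130
  469 y -435.7..-414.0 mid -424.8 ztop 0.134
  475 y -438.9..-412.4 mid -425.6 ztop 0.133
  481 y -440.2..-408.1 mid -424.1 ztop 0.130
  487 y -437.4..-409.4 mid -423.4 ztop 0.131
  493 y -437.2..-414.3 mid -425.7 ztop 0.130
  499 y -436.4..-415.8 mid -426.1 ztop 0.129
  505 y -428.1..-417.1 mid -422.6 ztop 0.127
2 408 yaw 17.1 x rng [541.6 576.3 604.9]
  542 y -322.6..-317.5 mid -320.0 ztop 0.113
  548 y -324.7..-316.6 mid -320.7 ztop 0.130
  554 y -325.5..-300.9 mid -313.2 ztop 0.131
  560 y -331.8..-296.2 mid -314.0 ztop 0.131
  566 y -331.2..-306.1 mid -318.6 ztop 0.129
  572 y -328.0..-307.6 mid -317.8 ztop 0.130
  578 y -327.1..-304.5 mid -315.8 ztop 0.127
  584 y -326.9..-310.2 mid -318.6 ztop 0.128
  590 y -327.4..-307.8 mid -317.6 ztop 0.130
  596 y -326.4..-306.2 mid -316.3 ztop 0.129
  602 y -324.0..-307.8 mid -315.9 ztop 0.125
```

```bash
cat >> h.py <<'E'
def Q(xy,deg):
    "tool-down, closing line along deg (mod 180), with the last joint nearest the middle"
    best=None
    for d in(0,180,-180):
        q=quat(np.radians(deg+d));j=inverse_kinematics([*xy,.2],q)
        if j is not None and (best is None or abs(j[5])<best[0]): best=(abs(j[5]),q)
    return best[1]
def pick(xy,deg,z,op=.088,hover=.22):
    q=Q(xy,deg);move_gripper(op)
    move_ptp([*xy,hover],q)
    servo_line([*xy,z+.03],q,.15)
    hit=servo_line([*xy,z],q,.05,contact_N=8)
    move_gripper(0)
    print("pick hit",hit,"z",current_position()[2],"gap",current_finger_gap(),"F",current_grip_force(),flush=True)
    servo_line([*xy,z+.02],q,.05);servo_line([*xy,hover],q,.15)
    print("lifted gap",current_finger_gap(),"t",current_clock(),flush=True)
def place(xy,deg,z,op=.088,hover=.22):
    q=Q(xy,deg)
    move_ptp([*xy,hover],q)
    servo_line([*xy,z+.012],q,.15);sleep(.2)
    hit=servo_line([*xy,z-.003],q,.02,contact_N=3)
    print("place hit",hit,current_position(),"gap",current_finger_gap(),flush=True)
    p=current_position();move_gripper(op)
    servo_line([p[0],p[1],z+.04],None,.08);servo_line([p[0],p[1],hover],None,.2)
    print("t",current_clock())
E
python3 - <<'E'
from h import *
pick([.6487,-.125],20.3+90,.091,.06)
c=capture("top");save(c,"held",(200,60,480,300),2.8)
E
```

```text
pick hit False z 0.09115003040231265 gap 0.02777538154568774 F 29.967937767505646
lifted gap 0.028010573512771683 t 10.05
```

View pics/held.png

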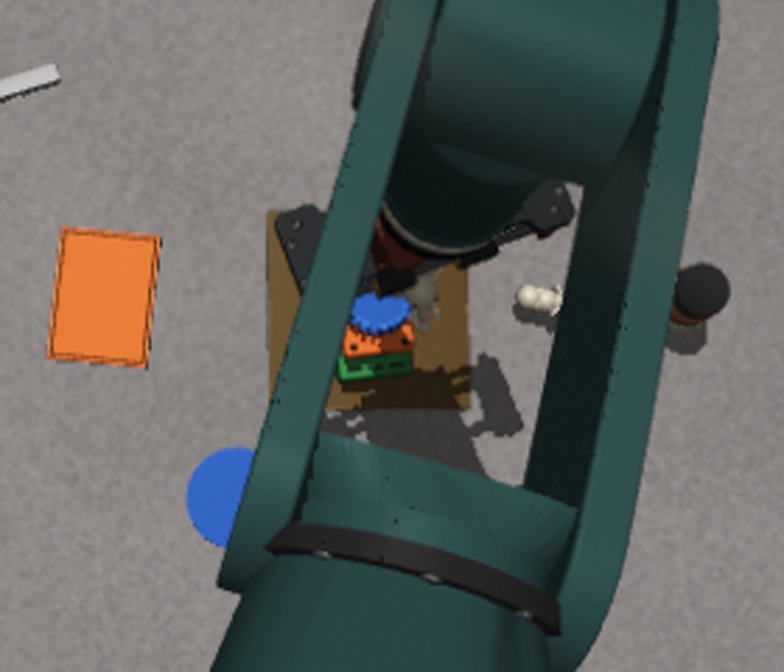

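The elephant is held with a 28 mm gap, at crop pixel (425,295), and the gear stayed on the stack. Next I place it.

```bash
python3 - <<'E'
from h import *
place([.4475,-.299],66.8,.018,.06)
# view elephant from a retreat, then the stack
move_ptp([.60,-.13,.30],Q([.6,-.13],95.8))
c=capture("top");save(c,"p1",(360,180,480,300),4)
look("top","elephant",np.array([.447,-.299]));look("scene","elephant",np.array([.447,-.299]));look("scene","elephant_mat")
look("wrist","gear",np.array([.647,-.124]));look("wrist","carriage",np.array([.647,-.124]));look("wrist","case",np.array([.647,-.124]))
look("top","gear",np.array([.647,-.124]));look("scene","gear",np.array([.647,-.124]))
c=capture("wrist");save(c,"w2",None,1.4)
E
```

```text
place hit True [ 0.44739576 -0.29892624  0.01801671] gap 0.02751959612932653
t 15.6333
top elephant 0.87 [404. 259.] c [ 436.4 -290.8] size [57.6 25.5] yaw -33.2 zt 0.0569
scene elephant 0.86 [147. 265.] c [ 444.6 -296.7] size [51.5 27.9] yaw -19.8 zt 0.0542
scene elephant_mat 0.73 [154. 285.] c [ 449.5 -299.7] size [103.7  66.8] yaw -21.1 zt 0.0054
scene elephant_mat 0.49 [165. 363.] c [ 655.1 -407.2] size [43.6 42.2] yaw -11.7 zt 0.0761
scene elephant_mat 0.44 [407. 178.] c [658.7 332.4] size [96.6 16.8] yaw -85.6 zt 0.0203
wrist carriage 0.86 [271. 126.] c [ 647.2 -124.7] size [89.3 56.1] yaw 6.7 zt 0.0591
wrist case 0.6 [273. 105.] c [ 647.6 -122.8] size [122.3  61.1] yaw 6.1 zt 0.0353
scene gear 0.77 [271. 263.] c [ 648.3 -131.3] size [55.4 52.6] yaw 64.7 zt 0.0778
```

View pics/p1.png

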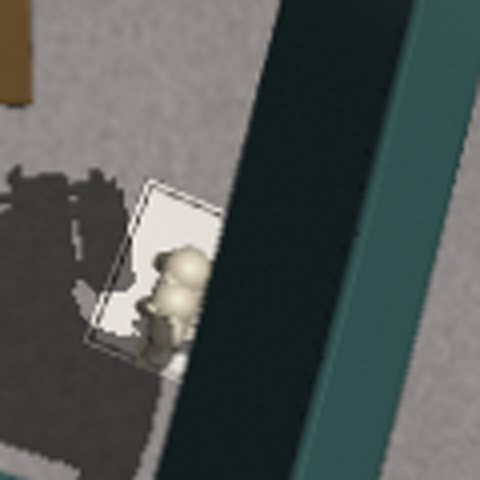

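View pics/w2.png

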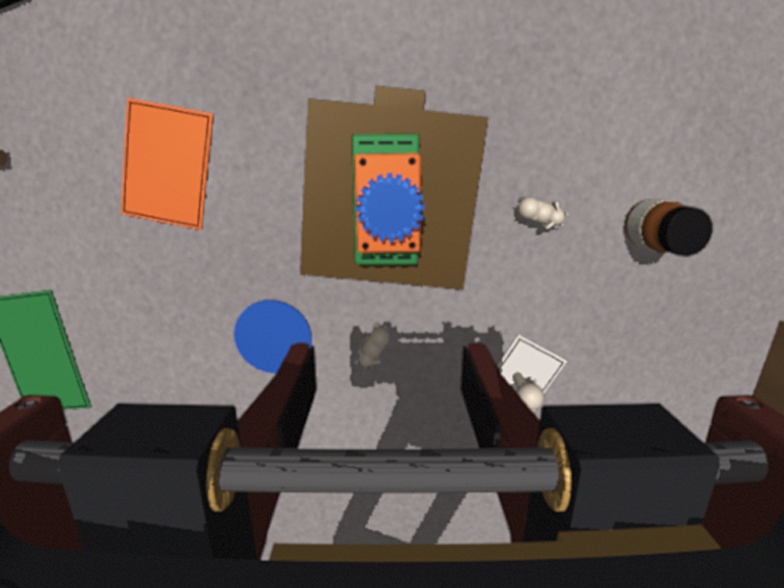

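The elephant stands on its mat, partly hidden by the arm. The wrist view shows the gear uncovered at (390,208) of the enlarged picture. I locate it by colour and move it.

```bash
cat >> h.py <<'E'
def gear_at(cam,z,lo,hi):
    "circle of blue points near the height z"
    c=capture(cam);hsv=cv2.cvtColor(c["image"],cv2.COLOR_BGR2HSV)
    m=cv2.inRange(hsv,(100,110,40),(125,255,255))>0
    v,u=np.nonzero(m&(c["range_z"]>0));P=cloud(c,np.c_[u,v])
    k=(abs(P[:,2]-z)<.005)&(P[:,0]>lo[0])&(P[:,0]<hi[0])&(P[:,1]>lo[1])&(P[:,1]<hi[1])
    W=onplane(c,np.c_[u,v][k],z)
    (x,y),r=cv2.minEnclosingCircle((W[:,:2]*1000).astype(np.float32));print(cam,"gear/blue",k.sum(),x,y,r,"mean",W.mean(0)*1000,flush=True)
    return np.array([x,y])/1000
E
python3 - <<'E'
from h import *
for s in("wrist","scene"): g=gear_at(s,.076,(.59,-.19),(.71,-.07))
E
```

```text
wrist gear/blue 1590 644.725341796875 -127.68575286865234 29.7607479095459 mean [ 644.91083555 -127.39420302   76.        ]
scene gear/blue 534 647.1163330078125 -129.70069885253906 32.2586555480957 mean [ 646.94271632 -129.99233411   76.        ]
```

```bash
python3 - <<'E'
from h import *
pick([.6448,-.1275],96,.061,.086)
place([.4795,-.0095],90,.006,.086)
move_ptp([.60,-.13,.30],Q([.6,-.13],95.8))
gear_at("wrist",.076,(.59,-.19),(.71,-.07)) if 0 else None
for cam in("top","scene"):
    gear_at(cam,.021,(.42,-.07),(.54,.05)); gear_at(cam,.003,(.42,-.07),(.54,.05))
look("wrist","carriage",np.array([.647,-.124]));look("wrist","case",np.array([.647,-.124]))
look("scene","carriage",np.array([.647,-.124]));look("scene","case",np.array([.647,-.124]))
look("scene","gear");look("top","carriage_mat");look("wrist","carriage_mat")
c=capture("scene");save(c,"s3",(130,140,440,390),2.4)
E
```

```text
pick hit False z 0.06123306591948653 gap 0.05892898108150638 F 30.000508725643158
lifted gap 0.059406705117544076 t 22.575
place hit True [ 0.47940748 -0.00949365  0.00578205] gap 0.059266633192663384
t 27.9667
top gear/blue 408 478.65008544921875 -10.269367218017578 29.818517684936523 mean [478.63514668 -10.40145439  21.        ]
top gear/blue 563 478.4786376953125 -8.996353149414062 44.94255447387695 mean [478.58077966  -6.43997107   3.        ]
scene gear/blue 321 480.9272766113281 -11.577479362487793 31.06448745727539 mean [481.39195564 -12.09625493  21.        ]
scene gear/blue 339 479.7877502441406 -10.364745140075684 45.85466384887695 mean [492.73287518 -19.36692787   3.        ]
wrist carriage 0.72 [278. 144.] c [ 646.4 -124.7] size [88.8 56.7] yaw 7.0 zt 0.0591
wrist case 0.9 [275. 104.] c [ 646.9 -122.9] size [122.9  59.5] yaw 6.9 zt 0.0352
scene carriage 0.62 [271. 272.] c [ 648.8 -128.5] size [88.2 58.1] yaw 7.2 zt 0.0599
scene case 0.6 [283. 292.] c [ 650.1 -127.8] size [122.8  60.2] yaw 7.9 zt 0.0348
scene gear 0.74 [258. 218.] c [482.3 -12.3] size [52.4 48.6] yaw -42.4 zt 0.0233
top carriage_mat 0.65 [234. 166.] c [659.7 108.7] size [115.   87.9] yaw -6.2 zt 0.0066
wrist carriage_mat 0.64 [200. 226.] c [486.6 -10.4] size [85.8 75.4] yaw 77.1 zt 0.0041
wrist carriage_mat 0.58 [118. 116.] c [660.  109.3] size [119.2  88.8] yaw -6.2 zt 0.0042
```

View pics/s3.png

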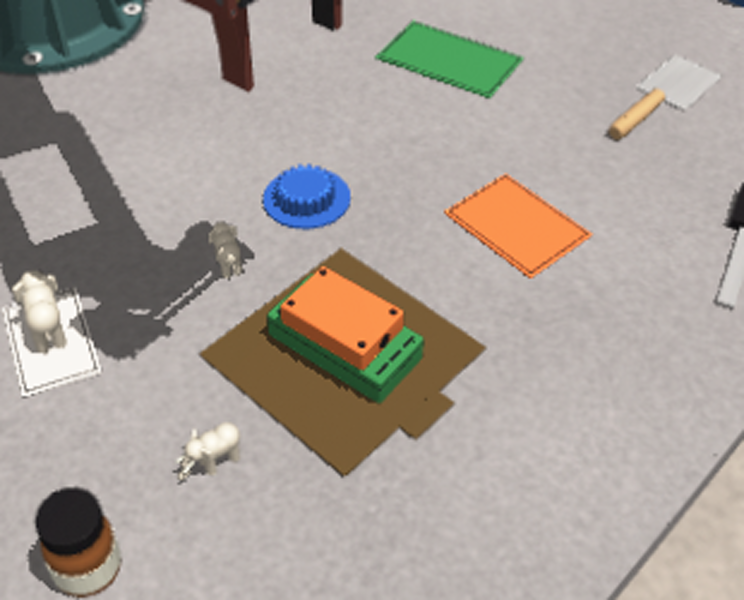

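The gear sits centred on its mat. The elephant looks too far toward the robot end of its mat, so I check it with the wrist camera.

```bash
python3 - <<'E'
from h import *
move_ptp([.42,-.16,.24],Q([.42,-.16],150))
c=capture("wrist");cp=-c["R"].T@c["t"];print(cp)
v,u=np.nonzero(c["range_z"]>0);P=cloud(c,np.c_[u,v])
a=np.radians(-23.2);A=np.array([np.cos(a),np.sin(a)]);N=np.array([-A[1],A[0]])
D=(P[:,:2]-[.4475,-.299])*1000;x=D@A;y=D@N
for lo,hi in((3,14),(14,24),(24,38),(38,48),(48,60)):
    k=(abs(x)<70)&(abs(y)<45)&(P[:,2]*1000>lo+3)&(P[:,2]*1000<=hi+3)
    if k.sum()>5: print(lo,hi,k.sum(),"x",np.percentile(x[k],[1,50,99]).round(1),"y",np.percentile(y[k],[1,50,99]).round(1))
look("wrist","elephant");look("wrist","elephant_mat")
save(c,"w4",None,1.4)
E
```

```text
[ 0.46008802 -0.09215301  0.40255847]
3 14 82 x [-53.9 -19.6  13.1] y [-1.8 11.2 14.2]
14 24 55 x [-51.4 -19.7  10.6] y [-0.3 12.2 14.2]
24 38 157 x [-50.6 -38.4   5.6] y [-8.   9.4 18.4]
38 48 319 x [-41.9 -14.4   3.2] y [-13.6   9.9  19.6]
48 60 392 x [-39.6 -23.9   0. ] y [-16.3   1.8  19. ]
wrist elephant 0.98 [480. 176.] c [ 649.4 -275.5] size [40.8 23.5] yaw -86.6 zt 0.0371
wrist elephant 0.7 [331. 268.] c [ 430.1 -289.2] size [41.2 30.3] yaw -50.3 zt 0.0551
wrist elephant 0.62 [310. 132.] c [ 490.4 -124.4] size [42.1 21.3] yaw -29.8 zt 0.0377
wrist elephant 0.37 [517. 258.] c [ 653.8 -400.4] size [43.1 38.5] yaw -34.8 zt 0.0753
wrist elephant_mat 0.76 [334. 245.] c [ 449.7 -298.2] size [107.8  65.9] yaw -21.3 zt 0.0040
```

View pics/w4.png

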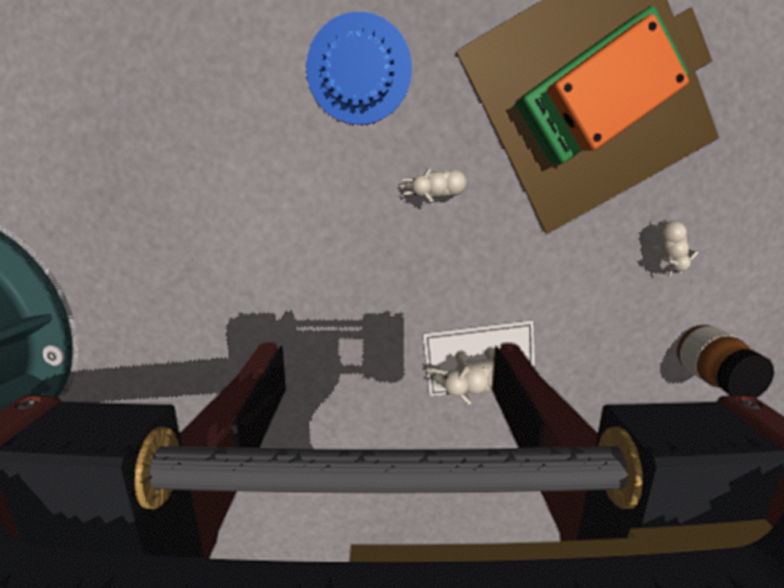

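```bash
cat > vw.py <<'E'
from h import *
def ele_bands(x0=.4475,y0=-.299,deg=-23.2):
    c=capture("wrist")
    v,u=np.nonzero(c["range_z"]>0);P=cloud(c,np.c_[u,v])
    a=np.radians(deg);A=np.array([np.cos(a),np.sin(a)]);N=np.array([-A[1],A[0]])
    D=(P[:,:2]-[x0,y0])*1000;x=D@A;y=D@N
    for lo,hi in((3,14),(14,24),(24,38),(38,48),(48,60)):
        k=(abs(x)<70)&(abs(y)<45)&(P[:,2]*1000>lo+3)&(P[:,2]*1000<=hi+3)
        if k.sum()>5: print(lo,hi,k.sum(),"x",np.percentile(x[k],[1,50,99]).round(1),"y",np.percentile(y[k],[1,50,99]).round(1))
    look("wrist","elephant_mat");look("wrist","elephant",np.array([.44,-.295]))
    return c
E
python3 - <<'E'
from vw import *
print(current_joint_pos())
move_ptp([.395,-.28,.26],quat(np.radians(66.8)))
print(current_joint_pos(),current_clock())
c=ele_bands();save(c,"w5",(100,0,500,300),2)
E
```

```text
[-5.17307194e-01  1.21611670e-01  1.79250525e+00  5.87830743e-05
  1.22704626e+00  6.14459758e-03]
[-7.59039539e-01  1.55020695e-01  1.69943810e+00  2.43046437e-04
  1.28756182e+00  1.21503533e+00] 32.1167
3 14 13 x [-54.6 -53.2 -50.5] y [-4.2 -0.3  3.8]
24 38 63 x [-51.5 -45.6  24. ] y [-16.1  -0.4  14.6]
38 48 522 x [-41.6  -1.3  21.6] y [-14.8  -1.6  13.9]
48 60 672 x [-38.9 -17.1  14.9] y [-17.1  -0.5  16. ]
wrist elephant_mat 0.7 [281. 123.] c [ 447.1 -299.7] size [108.5  70.3] yaw -22.7 zt 0.0041
wrist elephant 0.75 [275. 148.] c [ 436.9 -293.5] size [59.8 30.4] yaw -15.9 zt 0.0551
```

View pics/w5.png

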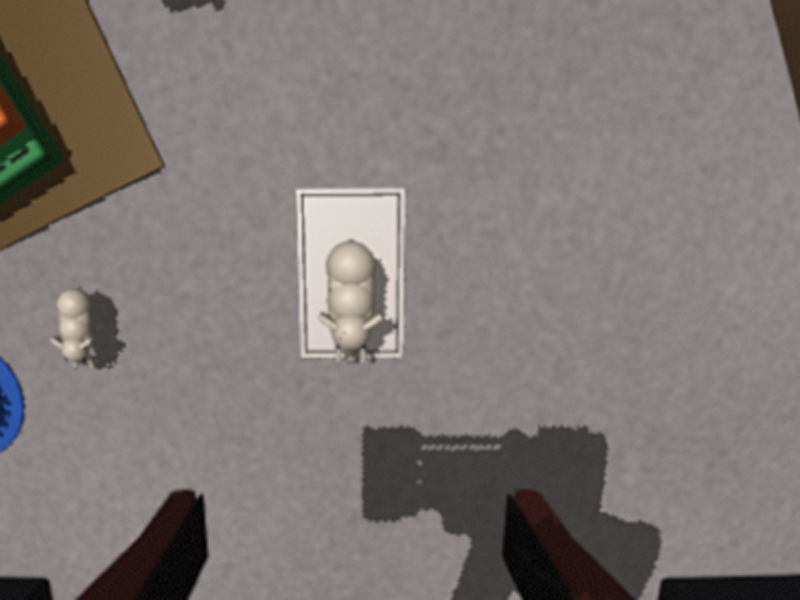

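Seen from above, the elephant is in line with its mat and its body is centred. Only the head and trunk reach toward the edge (crop (350,340)). I check the feet from the scene camera.

```bash
python3 - <<'E'
from h import *
c=capture("scene");save(c,"s6",(110,230,190,320),6)
m=silhouettes("scene","elephant")
a=np.radians(-23.2);A=np.array([np.cos(a),np.sin(a)]);N=np.array([-A[1],A[0]])
for r in m:
    P=mask_cloud(c,r["region"]);D=(P[:,:2]-[.4475,-.299])*1000
    if np.hypot(*np.median(D,0))>50: continue
    x=D@A;y=D@N;k=(P[:,2]>.005)&(P[:,2]<.022)
    print(r["conf"],len(P),np.round(np.c_[x,y,P[:,2]*1000][k][::3]).astype(int).tolist())
E
```

```text
0.73 422 [[11, 0, 20], [13, -5, 21], [16, 7, 19], [13, -13, 21], [16, -7, 21], [11, 0, 13], [16, 6, 16], [14, -12, 18], [14, -6, 15], [14, 2, 12], [18, 8, 13], [15, -11, 16], [13, -5, 11], [16, 5, 10], [18, -9, 14], [16, -12, 10]]
```

View pics/s6.png

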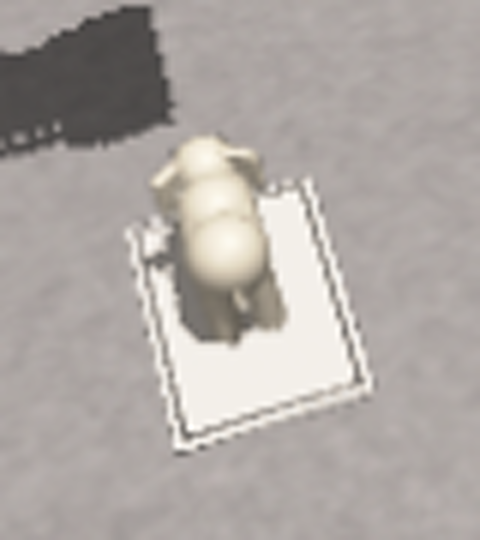

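The elephant is upright with its feet centred to about 2 mm. On to the orange block.

```bash
python3 - <<'E'
from h import *
pick([.6463,-.1250],96.7,.0375,.088)
place([.660,.110],84.2,.0065,.084)
move_ptp([.60,-.13,.30],quat(np.radians(95.8)))
for cam in("wrist","scene","top"): look(cam,"case",np.array([.647,-.124]))
look("scene","carriage",np.array([.66,.11]));look("top","carriage",np.array([.66,.11]));look("wrist","carriage",np.array([.66,.11]))
look("top","case_mat")
print(current_clock())
E
```

```text
pick hit False z 0.037704297247866225 gap 0.059636620992727304 F 30.000261068344116
lifted gap 0.05961004299461247 t 38.1167
place hit True [0.65982923 0.10996962 0.00664468] gap 0.05977537627326685
t 44.8417
wrist case 0.97 [276. 140.] c [ 647.3 -123. ] size [123.2  61.1] yaw 6.4 zt 0.0351
scene case 0.59 [274. 281.] c [ 648.8 -125.5] size [124.9  64.9] yaw 5.3 zt 0.0359
scene carriage 0.65 [347. 227.] c [661.8 106.8] size [88.4 60.4] yaw -5.6 zt 0.0292
scene carriage 0.36 [345. 244.] c [661.9 106.2] size [114.8  82.1] yaw -3.6 zt 0.0054
top carriage 0.66 [237. 164.] c [655.5 108.7] size [83.  56.8] yaw -5.1 zt 0.0306
wrist carriage 0.85 [111. 117.] c [659.4 108.3] size [87.2 59.5] yaw -6.3 zt 0.0280
top case_mat 0.86 [165. 259.] c [424.6 282.3] size [149.3  87.7] yaw 12.0 zt 0.0069
47.725
```

```bash
python3 - <<'E'
from h import *
pick([.6467,-.1237],96,.011,.088)
place([.4255,.2825],102,.010,.088)
move_ptp([.38,.12,.28],quat(np.radians(100)))
c=capture("wrist");save(c,"w7",None,1.0)
look("wrist","case");look("wrist","case_mat");
move_ptp([.40,0,.35],quat(np.radians(90)))
for cam in("scene","wrist"):
    for n in("case","case_mat","carriage","carriage_mat","jar","scraper"): look(cam,n)
c=capture("scene");save(c,"s7",None,1.4)
print(current_clock())
E
```

```text
pick hit False z 0.011257351608112455 gap 0.06364214733973877 F 30.000278055667877
lifted gap 0.06351409238970049 t 53.0417
place hit True [0.42542671 0.2824524  0.01009092] gap 0.06363054901236993
t 59.675
wrist case 0.72 [163. 122.] c [424.3 280.5] size [124.6  63.2] yaw 12.0 zt 0.0340
wrist case_mat 0.6 [186. 112.] c [426.3 282.2] size [154.   93.1] yaw 12.4 zt 0.0042
scene case 0.62 [318. 159.] c [429.7 278.8] size [120.5  63.7] yaw 11.9 zt 0.0358
scene case_mat 0.9 [321. 173.] c [449.2 254.2] size [156.3  71.1] yaw 39.7 zt 0.0059
scene carriage 0.62 [344. 229.] c [662.  105.9] size [86.4 56.9] yaw -5.3 zt 0.0292
scene carriage_mat 0.91 [347. 245.] c [661.7 107. ] size [114.5  84.1] yaw -5.0 zt 0.0053
scene jar 0.91 [164. 366.] c [ 655.3 -406.6] size [44.7 43.7] yaw -61.0 zt 0.0760
scene jar 0.27 [345. 229.] c [662.5 105.3] size [86.2 58.1] yaw -6.0 zt 0.0291
scene scraper 0.63 [407. 177.] c [658.7 333.5] size [95.3 16.9] yaw -85.5 zt 0.0200
wrist case 0.74 [103. 155.] c [423.9 281.2] size [124.1  65.9] yaw 12.2 zt 0.0341
wrist case 0.5 [22.  8.] c [654. 336.] size [94.6 17.5] yaw 90.0 zt 0.0192
wrist case 0.29 [541.  10.] c [ 641.5 -388.4] size [24.6  6.4] yaw 32.7 zt 0.0608
wrist case_mat 0.71 [119. 139.] c [425.7 281.8] size [152.5  92. ] yaw 12.3 zt 0.0042
wrist carriage 0.88 [196.  14.] c [628.6 111.4] size [58.8 32.8] yaw 88.1 zt 0.0280
wrist carriage_mat 0.93 [208.  28.] c [627.5 113.2] size [87.6 54.6] yaw 85.9 zt 0.0044
wrist jar 0.85 [539.  14.] c [ 641.5 -388.6] size [25.4  6.8] yaw 32.0 zt 0.0611
wrist scraper 0.62 [24.  9.] c [654.1 336.2] size [95.  17.2] yaw 89.8 zt 0.0193
64.2167
```

View pics/s7.png

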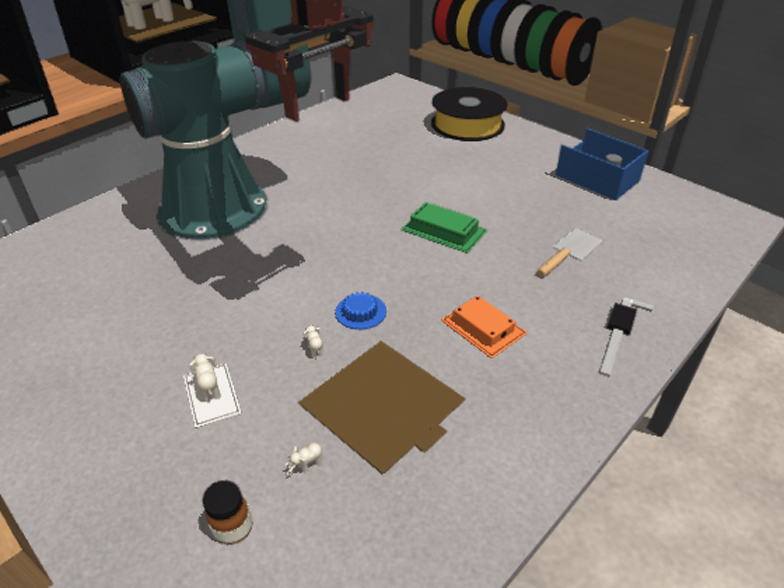

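View pics/w7.png

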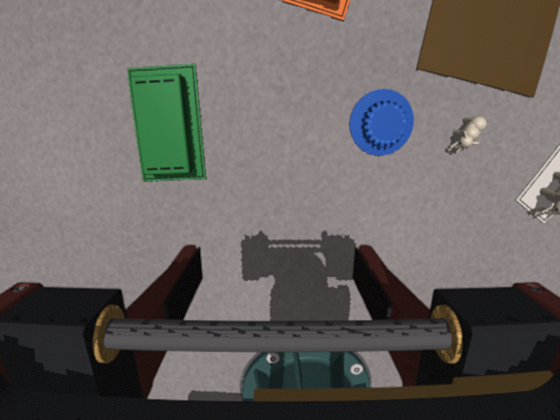

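The final views show all four prints upright and centred on their mats: elephant (205,375), gear (360,308), orange block (485,320) and green case (445,225) in the enlarged scene picture. The jar and scraper have not moved and the gripper is clear, so I hand in.

```bash
python3 -c "
from bench import *
print(close_job())"
```

```text
the job is handed in; nothing more can be done
None
```

I unstacked all four prints in order and set each upright on its own mat, centred to about 2 mm and aligned, with the jar and scraper left where they were; I handed the job in at about 64 s.

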